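# Lever open the soak tray's heavy lid

### The job

Open the heavy steel lid of the parts soak tray for the mechanic: with the fingertips, smoothly press the paddle at the long end of the lever all the way down onto its rubber rest, and finish while still holding it down there, so that the lid stays open. Touch only the lever: never the lid or the tray and its stand. Do not lift the lever out of its notches, and leave the filter, mug, bearing and screwdriver standing or lying where they are.

Things in the scene. Friction and masses are not known exactly. Their poses are not given: they have to be found in the camera images.
- tray: Fixed assembly: grey steel tray (135 x 220 mm, 73 high) with a chequer-plate lid, and on a common 70 mm wide foot before it the lever's red fulcrum and rubber rest. Origin: on the bench top (z = 0) below the lever's pin. x points level from the pin to the tray (near wall at x = 115 mm), z up. The lever's long end lies on the -x side.
- lid (a joint): Angle of the steel lid (170 x 220 x 10 mm, 2.9 kg, varying by up to a third) on its hinge along the tray's far edge, rad: 0 shut and level, growing as the near edge rises; about 0.35 with the lever fully down. It falls shut when the lever is let go.
- lid_edge (a point): Middle of the lower near edge of the lid, which overhangs the tray's wall towards the fulcrum; 74 mm above the bench when shut.
- lever: Loose dark steel bar (370 x 30 x 10 mm), its cross pin resting in the fulcrum. Origin on the pin axis, frame parallel to the tray's at rest, when the bar slopes 0.35 rad, long end up. Short end, 105 mm from the pin: an 18 mm round cross bar under the lid's edge. Long end, 265 mm from the pin: the paddle. Pressed fully it slopes 0.22 rad, long end down, on the rubber rest; the lid's weight brings it back up.
- lever_pad (a point): Centre of the paddle's upper face (62 mm along the bar, 50 wide, 10 thick) at the lever's long end: 235 mm from the pin along the bar, 5 mm above the bar's middle plane. 175 mm above the bench at rest, 44 mm with the lever fully down; moves on an arc about the pin. Pressing it down takes 3 to 8 N.
- cradle (a point): Seat of the lever's pin (14 mm in diameter, 84 long, level, along the tray's y): the point on the pin axis midway between the fulcrum's two red cheeks, 90 mm above the bench. Cheeks at y = +-27 mm, 101 mm high, with open V notches. Fixed to the tray.
- rest (a point): Top of the rubber rest, a lying round bar 30 mm in diameter, 50 wide, on a red post under the lever's bar: 152 mm from the pin towards the paddle (tray x = -152 mm), 51 mm above the bench. Fixed to the tray.
- filter: Bystander: a white oil filter can, 70 mm in diameter, 85 high, standing; origin centre of underside.
- mug: Bystander: a white mug, 76 mm in diameter, 85 high, standing; origin centre of underside.
- bearing: Bystander: a steel bearing ring, 72 mm in diameter, 22 high, lying; origin centre of underside.
- driver: Bystander: a screwdriver, 180 mm long, lying; origin under its middle.

How it is judged (in metres and radians):
At the end, for the whole second after the job is handed in: Still holding: middle of the paddle's upper face under 54 mm above the bench (44 fully down), lid above 0.31 rad (0.35 fully up), fingers press the lever with over 1 N, the robot touches neither tray, stand nor lid, and the lever's pin is within 10 mm of its seat (z of lever_pad in the frame of tray below 0.054 m and value of joint lid above 0.31 rad and contact force between the fingers and lever above 1 N and contact force between each of the arm, the fingers and tray below 0.5 N and distance between lever and cradle below 0.01 m); the arm keeps its last pose, push and grip.
It fails at once if the robot touches the lid, the tray or its stand with more than 2 N (contact force between any of the arm, the fingers and tray above 2 N).
It fails at once if the lever is lifted: its pin leaves its seat by more than 15 mm, or the paddle rises more than 20 mm above where it rests (distance between lever and cradle above 0.015 m or z of lever_pad in the frame of tray above 0.195 m).
It fails at once if the lid is thrown or dropped: it turns faster than 2 rad/s (velocity of joint lid above 2 rad/s or velocity of joint lid below -2 rad/s).
It fails at once if a bystander is moved by more than 25 mm, or tipped (distance of any of filter, mug, bearing, driver from where it was at the start of the episode above 0.025 m or angle between any of filter, mug, bearing's own z axis and vertical above 0.4 rad).
It also fails if it takes over 29 s, if anything falls off the work surface, if the arm or the gripper's body presses on something with over 40 N, if the wrist force passes 120 N, or if a joint passes its speed limit or range.

### The arm

A 6-joint arm with a two-finger parallel gripper is mounted at the origin on the work surface. World frame = base frame: x ahead of the robot, y to its left, z up, the work surface at z = 0. Lengths are in mm, angles in rad, forces in N, time in s.
With the tool pointing down it reaches from about 275 to 975 mm from the base axis. Payload 8.4 kg.
Tool frame: the origin (TCP) lies at the very end of the fingers, on their centre line; the grasp point (between the pads) lies 19 mm behind it; z points along the fingers, y is the direction in which the jaws open and shut (so a half turn about z gives the same grasp; the last joint's range is limited). The gripper opens to 92 mm and grips with 3 to 60 N. Pads are 20 mm wide; open, the fingers measure 128 mm over their backs; the gripper's body (75 mm by 189 mm) begins 69 mm behind the grasp point.
Start: joints at [-1.131, 0.353, 1.633, -0, 1.155, -0.002], TCP at [267.228, -564.993, 214.583] pointing down, gripper open.
Joint ranges: [-2.63, 2.63], [-0.92, 2.1], [0.06, 2.66], [-1.3, 4.44], [0, 2.69], [-3.02, 3.02]. Speed limits (rad/s): [2.22, 2.22, 2.79, 3.14, 3.14, 3.14].

### API

Orientations are given as a unit quaternion [x, y, z, w].
In Python, from rig import monitor, cams, workorder gives the robot as it stands.
- The arm moves only by the tool carry_out, never from a script. Its argument "moves" is a list of rows, each a list of 3 entries, a list of its own where there are three numbers: the finger opening in cm, from 0 to 9.19, then the shift along the tool's x, y, z in cm, then the turn, a rotation vector about the tool's x, y, z in rad. A call has 1 to 20 rows; each row shifts and turns the commanded pose from where the row before left it, along the tool's axes as they then stand; what a row does not reach is not made up. A row lasts 1/12 s, in which the tool goes at most 41.7 mm and 7.16 degrees, less where a joint would pass 70% of its speed; a pose out of reach is approached as far as the arm can. A call with a gripper value outside its range is refused whole. The fingers move at their own pace and stop on an object; "force" is the grip in N (left out, the last holds). Time passes only in rows, so rows that do not move let the fingers close. It gives the time, the measured TCP pose, the force and the opening at its end, in the units of the state.
- monitor.get_state(): the state, without advancing time (a new reading comes with each control period).
- cams.capture(name): name is "scene" or "top"; returns the picture (420x560x3 uint8, red, green, blue); there is no depth.
- cams.calibration(name): a dict with "mtx" (3x3 intrinsics, pixels), "world_to_cam" (4x4, takes a point from world to camera coordinates). Camera axes: x right, y up, looking along -z (the intrinsics and any distortion apply to the point x, -y, -z); pixel columns grow to the right and rows downward; lengths in mm; the calibration is good to about 2 mm. A picture is of the moment at which its call begins. calibration takes no time and is no camera call.
- workorder.hand_in(): hands the job in, once; it reports no verdict.
The state is a dict: "clock": time; "joints": joint angles; "qvel": joint speeds; "joint_efforts": joint torques, N m; "tool_pos": TCP position; "ee_rot": TCP orientation; "force": force on the tool from outside, world axes, zero at the start; "torque": the same for the moment, N m; "width": opening from 0.0 (shut) to 1.0 (fully open).
Only numpy, scipy, OpenCV 4.12 (cv2) and the standard library are available. Lean on these libraries where they do the work, as an engineer would, in place of code of your own. Each camera call takes 0.05 s, during which the arm holds its last target. There are 200 camera calls.

## Working session

There is one attempt and no reset: what is moved stays moved. The work goes in short steps, Python scripts to look and compute and a tool call to move; the robot and the scene stay as the last step left them, time stands still between calls to the robot, and variables do not carry over. Pictures are saved under pics/ and viewed, about 8 in all and at most 12, crops included, and the job is handed in when it is done.

Besides the shell and the picture viewer there is one more tool, called as name(argument=value, ...), one argument or row to a line, values as JSON. carry_out: Moves the arm, as the interface text tells. Its arguments: {"type":"object","properties":{"moves":{"type":"array","items":{"type":"array"}},"force":{"type":"number"}},"required":["moves"]}

```bash
mkdir -p pics
python3 - <<'E'
from rig import monitor, cams
import cv2
s=monitor.get_state();print(s)
for n in("scene","top"):
    cv2.imwrite(f"pics/{n}0.png",cams.capture(n)[:,:,::-1]);print(cams.calibration(n))
E
```

```text
{'clock': 0.0, 'joints': array([-1.13140089e+00,  3.53628912e-01,  1.63414300e+00, -1.59736288e-05,
        1.15518076e+00, -2.39758928e-03]), 'qvel': array([ 0.00060853, -0.00030082, -0.00044019,  0.00052825,  0.00160975,
        0.00197903]), 'joint_efforts': array([ 3.74394382e-03, -5.93832314e+01, -3.34208608e+01,  6.97896536e-02,
        2.34888832e-02, -9.39329016e-05]), 'tool_pos': array([ 267.01109821, -564.54392153,  213.87190869]), 'ee_rot': array([ 9.75700478e-01,  2.19107543e-01, -1.54532909e-04, -6.62258111e-04]), 'force': array([-0.15307896, -0.8272869 , -0.23799713]), 'torque': array([-0.04121696,  0.01804828, -0.03146091]), 'width': 0.9985692007123693}
{'mtx': array([[487.21403027,   0.        , 288.1566259 ],
       [  0.        , 487.21403027, 210.85042344],
       [  0.        ,   0.        ,   1.        ]]), 'world_to_cam': array([[-4.96382922e-01,  8.68052018e-01, -9.47044787e-03,
         2.50855066e+02],
       [-7.23235102e-01, -4.07488387e-01,  5.57569907e-01,
         3.95255786e+02],
       [ 4.80140586e-01,  2.83617540e-01,  8.30075966e-01,
        -1.55103727e+03],
       [ 0.00000000e+00,  0.00000000e+00,  0.00000000e+00,
         1.00000000e+00]])}
{'mtx': array([[479.09533454,   0.        , 281.58407382],
       [  0.        , 479.09533454, 215.41113712],
       [  0.        ,   0.        ,   1.        ]]), 'world_to_cam': array([[ 2.32606669e-02, -9.99587662e-01, -1.68359213e-02,
         5.03251506e+01],
       [ 9.85970538e-01,  2.01529570e-02,  1.65698391e-01,
        -6.05464141e+02],
       [-1.65290774e-01, -2.04539774e-02,  9.86032756e-01,
        -1.01210410e+03],
       [ 0.00000000e+00,  0.00000000e+00,  0.00000000e+00,
         1.00000000e+00]])}
```

View pics/scene0.png

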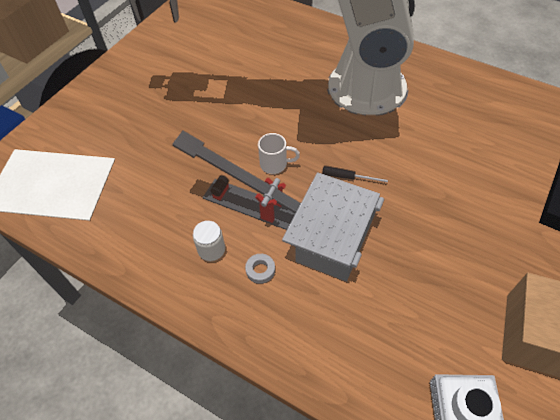

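View pics/top0.png

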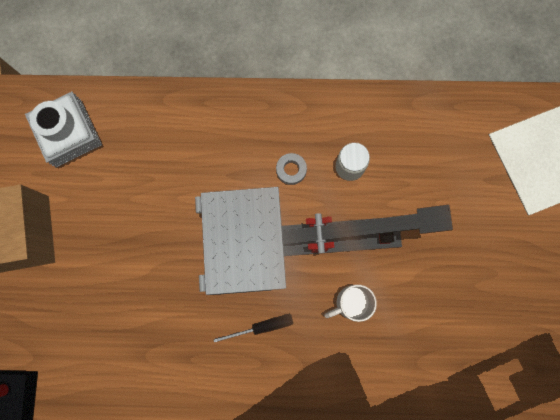

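Top view: paddle centred at about (434,219), pin at about (320,233). Scene view: paddle at about (188,143), pin at about (272,191). The mug, at top (356,303), and the filter, at top (352,161), stand on either side of the bar and clear of the paddle.

```bash
cat > h.py <<'E'
import numpy as np
from rig import cams
def ray(n,uv):
    c=cams.calibration(n);K=c["mtx"];T=c["world_to_cam"];R=T[:3,:3]
    d=np.linalg.inv(K)@[*uv,1];d=R.T@(d*[1,-1,-1]);return -R.T@T[:3,3],d
def onz(n,uv,z):
    o,d=ray(n,uv);return o+d*(z-o[2])/d[2]
def proj(n,p):
    c=cams.calibration(n);q=c["world_to_cam"]@[*p,1];q=c["mtx"]@(q[:3]*[1,-1,-1]);return q[:2]/q[2]
E
python3 - <<'E'
from h import *
import cv2
np.set_printoptions(precision=1,suppress=True)
print("pad",onz("top",(434,219),175),onz("scene",(188,143),175))
print("pin",onz("top",(320,233),97),onz("scene",(272,191),97))
for n,u in(("filter",(352,154)),("mug",(355,302))):print(n,onz("top",u,85))
im=cv2.imread("pics/top0.png");print
g=cv2.resize(im[180:280,270:470],None,fx=4,fy=4,interpolation=cv2.INTER_CUBIC);cv2.imwrite("pics/topc.png",g)
E
```

```text
pad [ 582.4 -235.4  175. ] [ 584.4 -235.1  175. ]
pin [560.6 -19.2  97. ] [560.9 -13.2  97. ]
filter [737.9 -88.1  85. ]
mug [419.2 -94.   85. ]
```

View pics/topc.png

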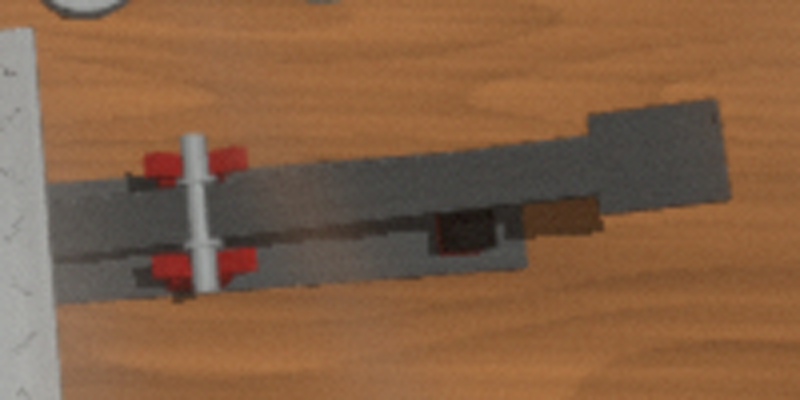

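carry_out(
  moves=[
    [0, [2.36, -0.9, 0], [0, 0, 0]],
    [0, [2.36, -0.9, 0], [0, 0, 0]],
    [0, [2.36, -0.9, 0], [0, 0, 0]],
    [0, [2.36, -0.9, 0], [0, 0, 0]],
    [0, [2.36, -0.9, 0], [0, 0, 0]],
    [0, [2.36, -0.9, 0], [0, 0, 0]],
    [0, [2.36, -0.9, 0], [0, 0, 0]],
    [0, [2.36, -0.9, 0], [0, 0, 0]],
    [0, [2.36, -0.9, 0], [0, 0, 0]],
    [0, [2.36, -0.9, 0], [0, 0, 0]],
    [0, [2.36, -0.9, 0], [0, 0, 0]],
    [0, [2.36, -0.9, 0], [0, 0, 0]],
    [0, [2.36, -0.9, 0], [0, 0, 0]],
    [0, [2.36, -0.9, 0], [0, 0, 0]],
    [0, [2.36, -0.9, 0], [0, 0, 0]],
    [0, [2.36, -0.9, 0], [0, 0, 0]],
    [0, [2.36, -0.9, 0], [0, 0, 0]],
    [0, [2.36, -0.9, 0], [0, 0, 0]],
  ],
  force=20,
)

```text
clock: 1.6
tool_pos: [582.5, -235.8, 214.2]
ee_rot: [0.976, 0.219, -0.0, -0.0]
force: [0.5, -0.1, -0.6]
width: 0.006
```

carry_out(
  moves=[
    [0, [0, 0, 0], [0, 0, -0.1]],
    [0, [0, 0, 0], [0, 0, -0.1]],
    [0, [0, 0, 0], [0, 0, -0.1]],
    [0, [0, 0, 0], [0, 0, -0.1]],
    [0, [0, 0, 0], [0, 0, -0.1]],
    [0, [0, 0, 0], [0, 0, -0.1]],
    [0, [0, 0, 0], [0, 0, -0.1]],
    [0, [0, 0, 0], [0, 0, -0.1]],
    [0, [0, 0, 0], [0, 0, -0.1]],
    [0, [0, 0, 0], [0, 0, -0.1]],
    [0, [0, 0, 0], [0, 0, -0.1]],
    [0, [0, 0, 0], [0, 0, -0.12]],
    [0, [0, 0, 0], [0, 0, 0]],
    [0, [0, 0, 0], [0, 0, 0]],
  ],
)

```text
clock: 2.77
tool_pos: [581.8, -236.8, 214.3]
ee_rot: [0.676, 0.737, -0.0, -0.0]
force: [-0.1, 0.8, 0.3]
width: 0.005
```

Run:
```python
from h import *
from rig import monitor
import cv2
from scipy.spatial.transform import Rotation as Ro
np.set_printoptions(precision=3,suppress=True)
s=monitor.get_state();print(s["clock"],s["tool_pos"],s["force"],s["width"],s["joints"]);print(Ro.from_quat(s["ee_rot"]).as_matrix())
a=cams.capture("scene")[:,:,::-1]
print(proj("scene",s["tool_pos"]),proj("scene",(583,-235,175)))
cv2.imwrite("pics/s1.png",cv2.resize(a[60:260,100:400],None,fx=2.6,fy=2.6))
```

```text
2.7667 [ 581.803 -236.831  214.276] [-0.055  0.777  0.327] 0.004745071424053132 [-0.389  0.358  1.626  0.     1.158 -0.476]
[[-0.087  0.996 -0.001]
 [ 0.996  0.087  0.   ]
 [ 0.    -0.001 -1.   ]]
[185.11  130.925] [188.391 142.643]
```

View pics/s1.png

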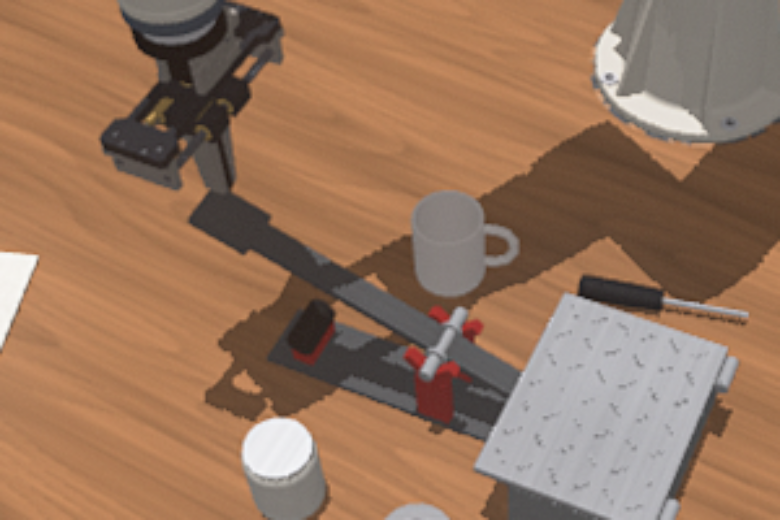

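Scene view: the closed fingertips hang straight above the paddle (crop (215,190) against paddle (230,220)). Everything else is clear, so I go down along the paddle's arc.

carry_out(
  moves=[
    [0, [0, 0, 0.5], [0, 0, 0]],
    [0, [0, 0, 0.6], [0, 0, 0]],
    [0, [0, 0, 0.6], [0, 0, 0]],
    [0, [0, 0, 0.5], [0, 0, 0]],
    [0, [0, 0, 0.4], [0, 0, 0]],
    [0, [0, 0, 0.3], [0, 0, 0]],
    [0, [0, 0, 0.2], [0, 0, 0]],
    [0, [0, 0, 0.2], [0, 0, 0]],
    [0, [0, 0, 0.2], [0, 0, 0]],
    [0, [-0.05, 0, 0.2], [0, 0, 0]],
    [0, [-0.05, 0, 0.2], [0, 0, 0]],
    [0, [-0.07, 0, 0.2], [0, 0, 0]],
    [0, [-0.1, 0, 0.3], [0, 0, 0]],
    [0, [-0.1, 0, 0.3], [0, 0, 0]],
  ],
)

```text
clock: 3.98
tool_pos: [582.8, -241.0, 168.4]
ee_rot: [0.674, 0.739, 0.0, 0.001]
force: [-0.7, -0.1, 5.9]
width: 0.009
```

carry_out(
  moves=[
    [0, [-0.1, 0, 0.35], [0, 0, 0]],
    [0, [-0.1, 0, 0.4], [0, 0, 0]],
    [0, [-0.1, 0, 0.4], [0, 0, 0]],
    [0, [-0.1, 0, 0.4], [0, 0, 0]],
    [0, [-0.1, 0, 0.4], [0, 0, 0]],
    [0, [-0.1, 0, 0.4], [0, 0, 0]],
    [0, [-0.1, 0, 0.4], [0, 0, 0]],
    [0, [-0.05, 0, 0.4], [0, 0, 0]],
    [0, [-0.05, 0, 0.4], [0, 0, 0]],
    [0, [-0.05, 0, 0.4], [0, 0, 0]],
    [0, [-0.05, 0, 0.4], [0, 0, 0]],
    [0, [-0.05, 0, 0.4], [0, 0, 0]],
    [0, [0, 0, 0.4], [0, 0, 0]],
    [0, [0, 0, 0.4], [0, 0, 0]],
    [0, [0, 0, 0.4], [0, 0, 0]],
    [0, [0, 0, 0.4], [0, 0, 0]],
  ],
)

```text
clock: 5.32
tool_pos: [584.5, -251.9, 105.4]
ee_rot: [0.674, 0.739, -0.0, 0.002]
force: [-0.6, -4.1, 7.4]
width: 0.004
```

Run:
```python
from h import *
from rig import monitor
import cv2
s=monitor.get_state();print(s["clock"],s["tool_pos"],s["force"])
a=cams.capture("scene")[:,:,::-1]
cv2.imwrite("pics/s2.png",cv2.resize(a[60:260,100:400],None,fx=2.6,fy=2.6))
```

```text
5.3167 [ 584.50277264 -251.90062793  105.37779226] [-0.60973214 -4.07188335  7.40175886]
```

View pics/s2.png

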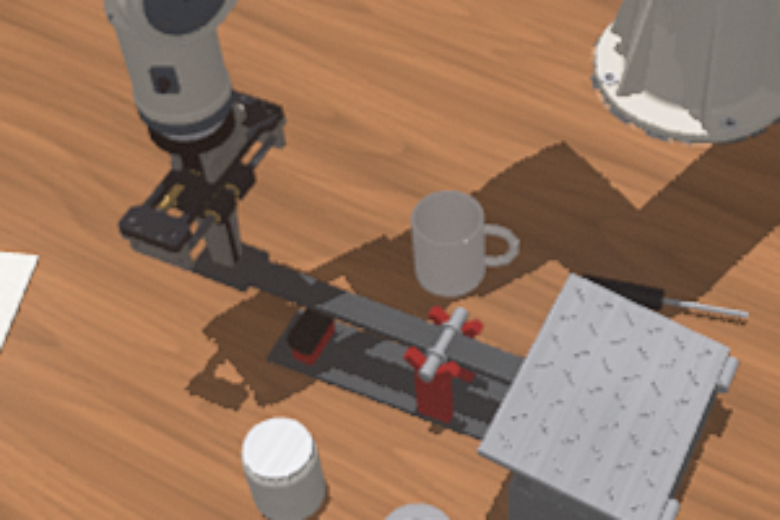

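Halfway: the lever is near level, the lid edge is rising, the pin is seated in the notches at crop (445,345), and the fingertips are on the paddle. Continuing down.

carry_out(
  moves=[
    [0, [0, 0, 0.4], [0, 0, 0]],
    [0, [0, 0, 0.4], [0, 0, 0]],
    [0, [0, 0, 0.4], [0, 0, 0]],
    [0, [0, 0, 0.4], [0, 0, 0]],
    [0, [0.03, 0, 0.4], [0, 0, 0]],
    [0, [0.03, 0, 0.4], [0, 0, 0]],
    [0, [0.05, 0, 0.4], [0, 0, 0]],
    [0, [0.05, 0, 0.4], [0, 0, 0]],
    [0, [0.05, 0, 0.4], [0, 0, 0]],
    [0, [0.06, 0, 0.4], [0, 0, 0]],
    [0, [0.06, 0, 0.4], [0, 0, 0]],
    [0, [0.06, 0, 0.3], [0, 0, 0]],
    [0, [0.05, 0, 0.3], [0, 0, 0]],
    [0, [0.05, 0, 0.2], [0, 0, 0]],
    [0, [0, 0, 0.2], [0, 0, 0]],
    [0, [0, 0, 0], [0, 0, 0]],
    [0, [0, 0, 0], [0, 0, 0]],
  ],
)

```text
clock: 6.78
tool_pos: [584.0, -246.7, 51.0]
ee_rot: [0.674, 0.739, 0.0, 0.002]
force: [0.3, -5.0, 4.1]
width: 0.006
```

carry_out(
  moves=[
    [0, [-0.03, 0, 0.1], [0, 0, 0]],
    [0, [-0.03, 0, 0.1], [0, 0, 0]],
    [0, [-0.03, 0, 0.1], [0, 0, 0]],
    [0, [-0.03, 0, 0.1], [0, 0, 0]],
    [0, [0, 0, 0.05], [0, 0, 0]],
    [0, [0, 0, 0], [0, 0, 0]],
    [0, [0, 0, 0], [0, 0, 0]],
  ],
)

```text
clock: 7.37
tool_pos: [583.5, -246.2, 46.2]
ee_rot: [0.674, 0.738, 0.001, 0.0]
force: [0.9, 0.7, 5.7]
width: 0.005
```

carry_out(
  moves=[
    [0, [0, 0, 0.1], [0, 0, 0]],
    [0, [0, 0, 0.1], [0, 0, 0]],
    [0, [0, 0, 0], [0, 0, 0]],
    [0, [0, 0, 0], [0, 0, 0]],
    [0, [0, 0, 0], [0, 0, 0]],
    [0, [0, 0, 0], [0, 0, 0]],
  ],
)

```text
clock: 7.87
tool_pos: [583.7, -246.2, 45.6]
ee_rot: [0.674, 0.738, 0.001, 0.001]
force: [-3.7, 3.3, 18.6]
width: 0.008
```

Run:
```python
from h import *
from rig import monitor
import cv2
a=cams.capture("scene")[:,:,::-1]
cv2.imwrite("pics/s3.png",cv2.resize(a[60:260,100:400],None,fx=2.6,fy=2.6))
for i in range(3):
    cams.capture("top");s=monitor.get_state();print(s["clock"],s["tool_pos"],s["force"])
```

```text
7.9667 [ 583.69527044 -246.18796572   45.61500306] [-3.55553555  2.0075807  18.96563964]
8.0167 [ 583.71897666 -246.19630562   45.63353583] [-3.83446958  1.90464403 19.10909032]
8.0667 [ 583.70169223 -246.18454362   45.61827275] [-4.93790628  2.63047378 18.91523477]
```

View pics/s3.png

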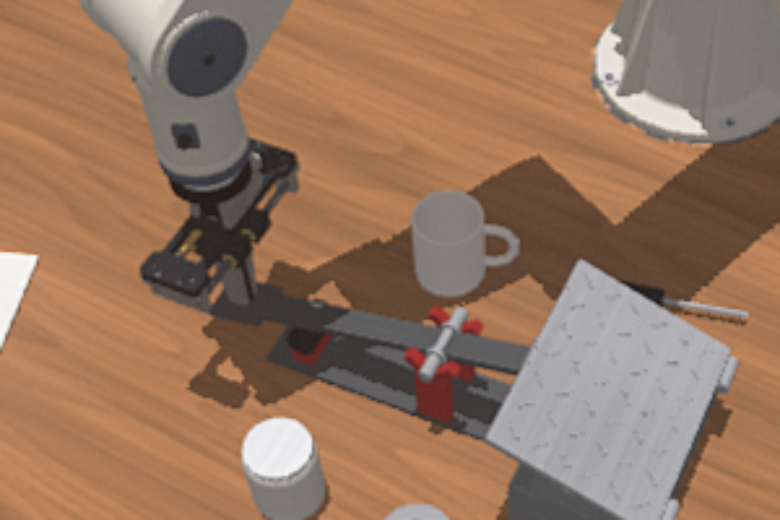

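The lever lies on the rubber rest, at crop (308,340), and the pin is seated at crop (445,345). The lid is raised, and the fingers press the paddle with a steady 19 N or so, so the rest has been reached. The bystanders have not moved. Handing in.

```bash
python3 -c "
from rig import workorder,monitor
print(workorder.hand_in());s=monitor.get_state();print(s['clock'],s['tool_pos'],s['force'])"
```

```text
the job is handed in; nothing more can be done
None
the job is handed in; nothing more can be done
```

I pressed the lever's paddle down along its arc with the closed fingertips until it lay on the rubber rest. I handed the job in at about 8 s, still holding it there.

- **Paddle:** the fingertips were at z of about 45.6 mm. That puts the paddle's centre at about 44 mm, which is fully down.
- **Push:** it rose from about 6 N to a steady 19 N as the lever met the rest, including about 4 to 5 N sideways.
- **Last picture:** the lid was up, the pin was in its notches, and the mug, filter and screwdriver were where they started. The bearing was mostly outside that picture, but the arm did not come near it.

I saw no contact with the lid, tray or stand in any picture. I did not measure the lid angle or the exact seat of the pin as numbers, only judged them from the picture. No check failed, and the hand-in gave no verdict.

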